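# Show the edge of the drilled plate

## Task

Two thin aluminium plates of the same size lie on the low plywood ledge. Push the one with the round hole along the ledge towards the ledge's right-hand end (as seen from the robot) until its leading edge sticks out about 40 mm beyond that end, parallel to the end, so that the edge can be deburred. Only push it with the fingers, keeping it flat on the ledge: do not lift it, tip it or let it fall, and leave the plain plate and everything else where it is.

Things in the scene. Friction and masses are not known exactly. Their poses are not given: they have to be found in the camera images.
- ledge: Fixed plywood step on the bench, 280 mm (its x) by 360 mm (its y), top surface flat and 60 mm above its origin, no rim. Origin: centre of its footprint, on the bench top. Its +x axis points to the end the plate must be pushed to, the robot's right (roughly world -y, up to 0.3 rad either way); that end's edge is the line x = +140 mm in the ledge's frame.
- plate: The loose aluminium plate to push: 110 mm (its x) by 80 mm (its y), 6 mm thick, with a 40 mm round through-hole in its middle, 0.1 to 0.2 kg. Origin: centre of its underside; z up. Its +x is within about 0.2 rad of the ledge's +x at the start. It lies in one of two lanes, about 70 mm to either side of the ledge's middle line, with its rear edge 35 mm or more from the ledge's rear (left-hand) end. It slides with friction and stops when no longer pushed.
- plate_edge (a point): Middle of the plate's leading edge: 55 mm along the plate's +x from its origin, at half the thickness (3 mm up).
- blank: The plain aluminium plate without a hole, otherwise the same (110 x 80 x 6 mm, origin centre of underside, loose), in the other lane of the ledge. Leave alone.
- spacer: Loose upright brass spacer, 14 mm diameter, 28 mm high, origin centre of underside; on the ledge between the two lanes near the right-hand end. Leave alone.
- heatsink: Loose dark finned heat sink, 30 x 30 x 24 mm, origin centre of underside; on the ledge along its far side (its +y side, away from the robot). Leave alone.
- jar: Loose clear jar with a steel cap, 56 mm diameter, 75 mm high, origin centre of underside, on the bench at the robot's right. Leave alone.
- screwdriver: Loose black-handled screwdriver, about 200 mm long and under 30 mm high, origin under its middle, its x along the shaft, lying on the bench at the robot's right. Leave alone.
- pack: Loose black battery pack, 100 x 45 x 36 mm, origin centre of underside, on the bench at the robot's left. Leave alone.
- clampblock: Loose wooden block with a short steel stud on top, 70 x 40 x 42 mm, origin centre of underside, on the bench at the robot's left. Leave alone.

How it is judged:
By the outcome, as a careful person would: the job done as asked, in the order asked, and still so for the second after the job is handed in, with the robot touching nothing.
It also fails if it takes over 35 s, if anything falls off the work surface, if the arm or the gripper's body presses on something with over 40 N, if the wrist force passes 120 N, or if a joint passes its speed limit or range.

## Robot

A 7-joint arm with a two-finger parallel gripper is mounted at the origin on the work surface. World frame = base frame: x ahead of the robot, y to its left, z up, the work surface at z = 0. Lengths are in m, angles in rad, forces in N, time in s.
With the tool pointing down it reaches from about 0.425 to 0.825 m from the base axis. Payload 3.6 kg.
Tool frame: the origin (TCP) lies midway between the tips of the shut fingers; the grasp point (between the pads) lies 19 mm behind it; y points along the fingers, x is the direction in which the jaws open and shut, and the axes are right-handed (so a half turn about y gives the same grasp; the last joint's range is limited). The gripper opens to 85 mm and grips with 20 to 120 N. Pads are 22 mm wide; open, the fingers measure 114 mm over their backs; the gripper's body (76 mm by 85 mm) begins 54 mm behind the grasp point. The pads swing forward as they close: fully open they stand 13 mm farther back than shut.
Start: joints at [-1.333, 0.615, -0.013, 1.423, 0.008, 1.103, -0.04], TCP at [0.17, 0.627, 0.231] pointing down, gripper open.
Joint ranges: [-3.12, 3.12], [-0.3, 2.06], [-1.34, 1.32], [0.26, 2.42], [-1.36, 4.5], [0.01, 1.98], [-2.84, 2.84]. Speed limits (rad/s): [2.79, 2.79, 3.14, 3.14, 3.14, 3.14, 3.14].

## Interface

Orientations are given as a unit quaternion [w, x, y, z].
In Python, from bench import env, eoat, solve_ik, cams gives the robot as it stands. Calls block until the motion is done:
- env.move_to(position, orientation): joint-space move of the TCP to a pose.
- env.servo_line(position, speed=0.15, orientation=None, contact_N=None): straight line of the TCP; orientation=None keeps the orientation; speed is the mean speed in m/s. With contact_N (N) it stops when the force on the tool has changed by that much, and returns True; else False.
- env.move_joints(angles): joint-space move.
- eoat.open_gripper() and eoat.close(newtons=None): open the fingers fully, or close them until they stop; newtons is the grip in N (None keeps the last).
- env.dwell(seconds).
- solve_ik(position, orientation): joint angles nearest the present ones, or None.
- env.state(): the state.
- cams.get_image(name): name is "side" or "top" or "wrist"; returns a dict with "frame" (384x512x3 uint8, red, green, blue), "fx", "fy", "cx", "cy" (pixels), "xyz" and "rotation" of the camera in the world; the wrist camera has in their place "mount" (4x4, takes a point from camera to tool coordinates, whose origin is the TCP and whose axes are the tool frame's). Camera axes: x right, y down, z forward; pixel columns grow to the right and rows downward; lengths in m; the calibration is good to about 2 mm. A picture is of the moment at which its call begins: read the wrist's pose just before it. There is no depth.
A pose or a line that the arm cannot do raises env.Unreachable and nothing moves.
- env.job_done(): hands the job in, once; it reports no verdict.
The state is a dict: "time": time; "joints": joint angles; "joint_velocities": joint speeds; "tau": joint torques, N m; "position": TCP position; "ee_rot": TCP orientation; "wrist_force": force on the tool from outside, world axes, zero at the start; "torque": the same for the moment, N m; "finger_gap": opening from 0.0 (shut) to 1.0 (fully open).
Only numpy, scipy, OpenCV 4.12 (cv2) and the standard library are available. Lean on these libraries where they do the work, as an engineer would, in place of code of your own. Each camera call takes 0.05 s, during which the arm holds its last target.

## Working session

There is one attempt and no reset: what is moved stays moved. The work goes in short steps, each a Python script; the robot and the scene stay as the last script left them, time stands still between calls to the robot, and variables do not carry over. Pictures are saved under pics/ and viewed, and the job is handed in when it is done.

```bash
mkdir -p pics; ls
python3 - <<'E'
from bench import env, eoat, solve_ik, cams
import cv2,numpy as np
s=env.state();print({k:np.round(v,3) for k,v in s.items()})
for n in ("side","top","wrist"):
    im=cams.get_image(n);cv2.imwrite(f"pics/{n}0.png",im["frame"][:,:,::-1])
    print(n,{k:(np.round(v,4).tolist()) for k,v in im.items() if k!="frame"})
E
```

```text
pics
{'time': np.float64(0.0), 'joints': array([-1.332,  0.616, -0.013,  1.425,  0.008,  1.103, -0.04 ]), 'joint_velocities': array([-0.002,  0.002,  0.002, -0.   ,  0.001,  0.003, -0.   ]), 'tau': array([ 0.0000e+00, -4.6921e+01,  2.5900e-01, -1.7103e+01,  1.0000e-02,
        1.0000e-02,  0.0000e+00]), 'position': array([0.17 , 0.627, 0.23 ]), 'ee_rot': array([-0.561,  0.562,  0.429, -0.43 ]), 'wrist_force': array([ 0.207, -0.492, -0.069]), 'torque': array([ 0.003,  0.032, -0.037]), 'finger_gap': np.float64(1.0)}
side {'fx': 358.6232, 'fy': 358.6232, 'cx': 263.9824, 'cy': 195.3953, 'xyz': [0.3981, 0.9289, 0.659], 'rotation': [0.0466, -0.0812, 0.8698, -0.4844]}
top {'fx': 456.8287, 'fy': 456.8287, 'cx': 267.0718, 'cy': 193.2105, 'xyz': [0.4282, 0.0183, 1.5019], 'rotation': [-0.0297, 0.7172, -0.6953, 0.0375]}
wrist {'fx': 291.607, 'fy': 291.607, 'cx': 251.489, 'cy': 191.778, 'mount': [[1.0, 0.0012, -0.0009, 0.0004], [0.0012, -0.2743, 0.9617, -0.1437], [0.0009, -0.9617, -0.2743, 0.069], [0.0, 0.0, 0.0, 1.0]]}
```

View pics/top0.png

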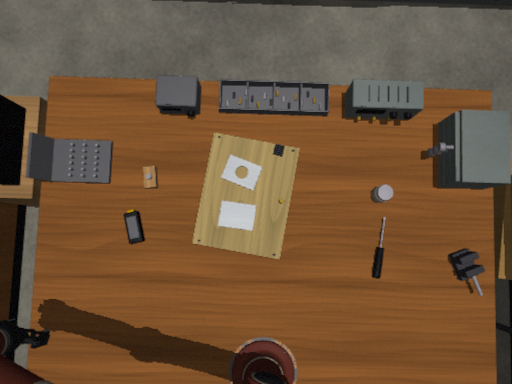

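View pics/side0.png

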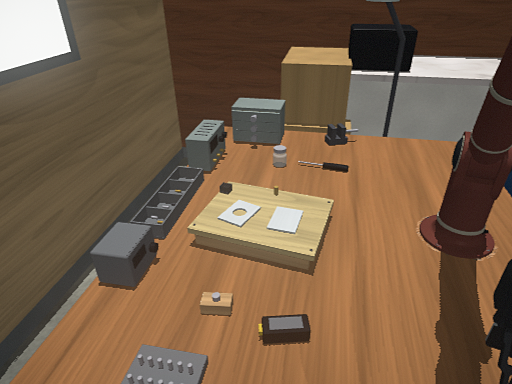

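View pics/wrist0.png

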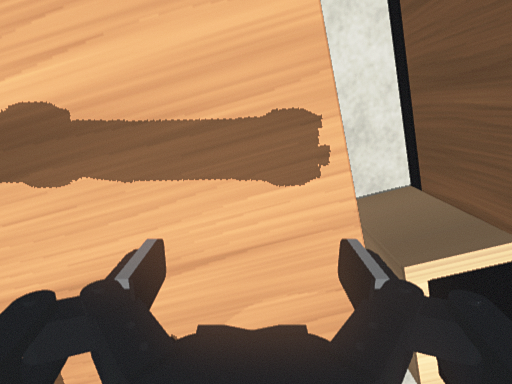

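Top view: ledge corners are near (217,135), (298,150), (281,257) and (195,240). The holed plate is at (241,172) in the far lane, with the blank at (237,216), heat sink at (279,150) and spacer at (281,201). I'll measure them next.

```bash
cat > h.py <<'E'
from bench import env, eoat, solve_ik, cams
import cv2,numpy as np
from scipy.spatial.transform import Rotation as R
def Q(q): return R.from_quat([q[1],q[2],q[3],q[0]])
def cam(name):
    if name=="wrist":
        s=env.state(); im=cams.get_image(name); T=np.eye(4);T[:3,:3]=Q(s["ee_rot"]).as_matrix();T[:3,3]=s["position"]
        T=T@np.array(im["mount"])
    else:
        im=cams.get_image(name);T=np.eye(4);T[:3,:3]=Q(im["rotation"]).as_matrix();T[:3,3]=im["xyz"]
    return im,T
def ray(im,T,uv,z):
    uv=np.atleast_2d(uv).astype(float)
    d=np.c_[(uv[:,0]-im["cx"])/im["fx"],(uv[:,1]-im["cy"])/im["fy"],np.ones(len(uv))]@T[:3,:3].T
    return T[:3,3]+d*((z-T[2,3])/d[:,2])[:,None]
def proj(im,T,p):
    c=(np.atleast_2d(p)-T[:3,3])@T[:3,:3]
    return np.c_[c[:,0]/c[:,2]*im["fx"]+im["cx"],c[:,1]/c[:,2]*im["fy"]+im["cy"]]
def save(im,name,crop=None,k=1):
    f=im["frame"][:,:,::-1]
    if crop: f=f[crop[1]:crop[3],crop[0]:crop[2]]
    cv2.imwrite("pics/"+name,cv2.resize(f,None,fx=k,fy=k,interpolation=cv2.INTER_NEAREST))
E
python3 - <<'E'
from h import *
print(Q(env.state()["ee_rot"]).as_matrix().round(2))
for n,crop in (("top",(185,120,310,265)),("side",(180,170,345,275))):
    im,T=cam(n); save(im,n+"1.png",crop,4 if n=="side" else 4)
    hsv=cv2.cvtColor(im["frame"],cv2.COLOR_RGB2HSV)
    m=((hsv[...,1]<40)&(hsv[...,2]>150)).astype(np.uint8)
    x0,y0,x1,y1=crop; mm=np.zeros_like(m);mm[y0:y1,x0:x1]=m[y0:y1,x0:x1]
    nn,lab,st,ce=cv2.connectedComponentsWithStats(mm)
    for i in range(1,nn):
        if st[i,4]>100:
            cs,_=cv2.findContours((lab==i).astype(np.uint8),cv2.RETR_EXTERNAL,cv2.CHAIN_APPROX_NONE)
            c=cs[0][:,0,:]
            w=ray(im,T,c,0.066)[:,:2].astype(np.float32)
            print(n,st[i],ce[i].round(1),"rect m",cv2.minAreaRect((w*1000)))
    if n=="top":
        u=[(217,135),(298,150),(281,257),(195,240)]
        print(ray(im,T,u,0.06).round(3))
E
```

```text
[[ 0.26 -0.   -0.97]
 [ 0.97 -0.    0.26]
 [-0.   -1.   -0.  ]]
top [221 155  41  35 743] [241.3 172. ] rect m ((630.6571655273438, 88.21501159667969), (110.61168670654297, 79.40161895751953), 69.9174575805664)
top [218 201  38  30 901] [236.7 215.3] rect m ((493.09100341796875, 97.79026794433594), (110.38660430908203, 80.70075225830078), 83.33860778808594)
[[ 0.748  0.171  0.06 ]
 [ 0.708 -0.09   0.06 ]
 [ 0.367 -0.045  0.06 ]
 [ 0.412  0.226  0.06 ]]
side [217 200  44  26 508] [238.9 212.2] rect m ((632.6126708984375, 89.49325561523438), (110.32160949707031, 80.41769409179688), 70.11402893066406)
side [267 207  37  26 642] [285.2 219.1] rect m ((495.3306579589844, 98.9432373046875), (109.8077621459961, 81.54377746582031), 83.83452606201172)
```

View pics/top1.png

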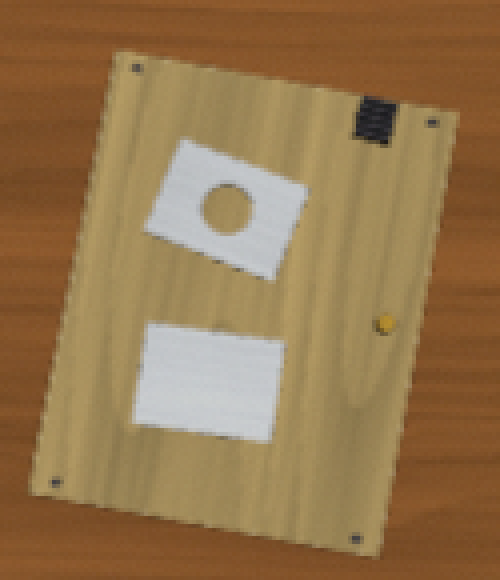

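Run:
```python
from h import *
im,T=cam("top")
hsv=cv2.cvtColor(im["frame"],cv2.COLOR_RGB2HSV)
for p in [(225,145),(205,235),(290,180),(275,250),(260,205),(180,150),(310,220),(240,270),(250,132)]: print(p,hsv[p[1],p[0]])
```

```text
(225, 145) [ 21 114 165]
(205, 235) [ 21 114 163]
(290, 180) [ 20 113 154]
(275, 250) [ 20 115 158]
(260, 205) [ 20 114 157]
(180, 150) [ 14 175 127]
(310, 220) [ 14 176 123]
(240, 270) [ 13 171 130]
(250, 132) [ 14 178 132]
```

View pics/side1.png

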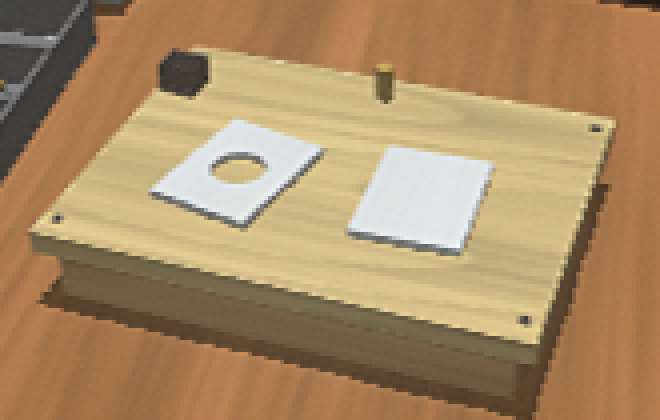

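Both crops show the holed plate yawed a little clockwise relative to the ledge. The heat sink is at the far edge by the right end, and the spacer is mid-right. Next I'll get the ledge frame and check how much room the lane leaves.

```bash
cat > geo.py <<'E'
from h import *
def ledge(im,T):
    hsv=cv2.cvtColor(im["frame"],cv2.COLOR_RGB2HSV)
    m=((hsv[...,1]<145)&(hsv[...,2]>100)).astype(np.uint8); b=np.zeros_like(m); b[125:265,188:308]=m[125:265,188:308]
    cs,_=cv2.findContours(b,cv2.RETR_EXTERNAL,cv2.CHAIN_APPROX_NONE); c=max(cs,key=cv2.contourArea)[:,0,:]
    w=ray(im,T,c,0.06)[:,:2].astype(np.float32)*1000
    return cv2.minAreaRect(cv2.convexHull(w)), w
E
python3 - <<'E'
from geo import *
im,T=cam("top"); r,w=ledge(im,T); print(r); print(cv2.boxPoints(r).round(1).tolist())
(cx,cy),(a,b),ang=r
e=np.deg2rad(ang); ax=[np.array([np.cos(e+k*np.pi/2),np.sin(e+k*np.pi/2)]) for k in range(4)]
X=min(ax,key=lambda v:v[1]); Y=np.array([-X[1],X[0]]); c=np.array([cx,cy])
print("X",X,"Y",Y,"yaw",np.arctan2(X[1],X[0]))
# per-edge line fits
loc=(w-c)@np.array([X,Y]).T
for s,i in ((1,0),(-1,0),(1,1),(-1,1)):
    h=(140,180)[i]; sel=(abs(loc[:,i]*s-h)<8)&(abs(loc[:,1-i])<(165,125)[i])
    q=np.polyfit(loc[sel,1-i],loc[sel,i],1); print(s,"xy"[i],"edge at",q[1].round(1),"slope",q[0].round(4),sel.sum())
for nme,p in (("plate",(630.7,88.2)),("plate_side",(632.6,89.5)),("blank",(493.1,97.8))): print(nme,((np.array(p)-c)@np.array([X,Y]).T).round(1))
hsv=cv2.cvtColor(im["frame"],cv2.COLOR_RGB2HSV)
mk=np.zeros((384,512),np.uint8); mk[140:160,268:295]=(hsv[140:160,268:295,2]<70); 
n,l,s,ce=cv2.connectedComponentsWithStats(mk)
i=1+np.argmax(s[1:,4]); c2=np.argwhere(l==i)[:,::-1]
for z in (.06,.084):
  rr=cv2.minAreaRect((ray(im,T,c2,z)[:,:2]*1000).astype(np.float32)); print("sink",z,rr,((np.array(rr[0])-c)@np.array([X,Y]).T).round(1)); print(((cv2.boxPoints(rr)-c)@np.array([X,Y]).T).round(1).tolist())
p=ray(im,T,[(185+385/4,120+323/4)],.088)[0,:2]*1000; print("spacer",p,((p-c)@np.array([X,Y]).T).round(1))
E
```

```text
((559.3870239257812, 71.12081909179688), (281.80584716796875, 361.50238037109375), 81.2590560913086)
[[359.29998779296875, -40.70000076293945], [716.5999755859375, -95.5999984741211], [759.5, 182.89999389648438], [402.1000061035156, 237.89999389648438]]
X [-0.15196717 -0.98838554] Y [ 0.98838554 -0.15196717] yaw -1.7233545777337043
1 x edge at 139.2 slope 0.0 102
-1 x edge at -139.6 slope -0.0004 102
1 y edge at 178.6 slope -0.0039 73
-1 y edge at -179.2 slope 0.0011 78
plate [-27.7  67.9]
plate_side [-29.3  69.6]
blank [-16.3 -69.6]
sink 0.06 ((707.3985595703125, -26.948667526245117), (28.739837646484375, 31.494495391845703), 77.65300750732422) [ 74.4 161.2]
[[87.8, 144.6], [89.8, 176.0], [61.1, 177.8], [59.1, 146.4]]
sink 0.084 ((702.7509765625, -26.195825576782227), (28.2614803314209, 30.970308303833008), 77.6530532836914) [ 74.4 156.5]
[[87.5, 140.1], [89.5, 171.1], [61.3, 172.8], [59.3, 141.9]]
spacer [541.16013193 -39.95233165] [112.6  -1.1]
```

The plate is at ledge (-28, 68) with yaw -11.3°, and both cameras agree to 2 mm. It needs about 153 mm of travel. The lane is free from y≈6 to y≈140, so the plate fits. I'll push the rear edge with the shut fingers, jaw axis parallel to the ledge end. That gives a two-point contact which should also square the plate up.

```bash
cat >> geo.py <<'E'
C=np.array([.5594,.0711]); LX=np.array([-.1520,-.9884]); LY=np.array([.9884,-.1520])
def W(x,y,z): # ledge mm -> world
    p=C+LX*x/1000+LY*y/1000; return [p[0],p[1],z]
def ori(yaw=0.0): # tool x along ledge Y, rotated by yaw
    c,s=np.cos(yaw),np.sin(yaw); y2=c*LY-s*LX; x=np.array([y2[0],y2[1],0]); y=np.array([0,0,-1.]); z=np.cross(x,y)
    q=R.from_matrix(np.c_[x,y,z]).as_quat(); return [q[3],q[0],q[1],q[2]]
def plate(n="top",box=(185,120,330,265),area=300):
    im,T=cam(n); hsv=cv2.cvtColor(im["frame"],cv2.COLOR_RGB2HSV)
    m=((hsv[...,1]<40)&(hsv[...,2]>150)).astype(np.uint8); x0,y0,x1,y1=box; mm=np.zeros_like(m);mm[y0:y1,x0:x1]=m[y0:y1,x0:x1]
    k,lab,st,ce=cv2.connectedComponentsWithStats(mm)
    for i in range(1,k):
        if st[i,4]>area:
            cs,_=cv2.findContours((lab==i).astype(np.uint8),cv2.RETR_EXTERNAL,cv2.CHAIN_APPROX_NONE)
            w=(ray(im,T,cs[0][:,0,:],.066)[:,:2]-C)@np.array([LX,LY]).T*1000
            r=cv2.minAreaRect(w.astype(np.float32)); print(n,"centre",np.round(r[0],1),"size",np.round(r[1],1),"ang",round(r[2],2),"px",ce[i].round(),"xmax",w[:,0].max().round(1))
    return im
E
python3 - <<'E'
from geo import *
q=ori()
for p in (W(-118,69,.15),W(-118,69,.062),W(59,69,.062)): print(np.round(p,3),solve_ik(p,q))
eoat.close(20)
env.move_to(W(-118,69,.14),q)
s=env.state();print(s["time"],s["position"],s["finger_gap"],s["wrist_force"])
print(env.servo_line(W(-118,69,.068),speed=.1))
r=env.servo_line(W(-118,69,.056),speed=.015,contact_N=3)
s=env.state();print(r,s["time"],s["position"],s["wrist_force"])
save(cam("wrist")[0],"w2.png"); save(plate("side",(180,170,345,275)),"s2.png",(170,100,400,280),3)
E
```

```text
[0.646 0.177 0.15 ] [-0.5217162   0.75283938  0.40837541  1.46544404 -0.33038672  0.99169495
 -0.1829169 ]
[0.646 0.177 0.062] [-0.49580836  0.85155449  0.35699532  1.53174858 -0.36605647  0.82491773
 -0.15295235]
[0.619 0.002 0.062] [-0.24476372  0.78830937  0.3492224   1.69155734 -0.37324774  0.72810182
  0.13834593]
3.4667 [0.64507479 0.17939816 0.14005006] -0.004849114906559046 [-0.10522874 -0.19424979  0.55403564]
False
True 4.9 [0.64555128 0.17730495 0.0602405 ] [-0.28771601  0.36419097  3.23524208]
side centre [-17.5 -67.7] size [111.1  81.8] ang 2.47 px [285. 219.] xmax 39.3
```

View pics/w2.png

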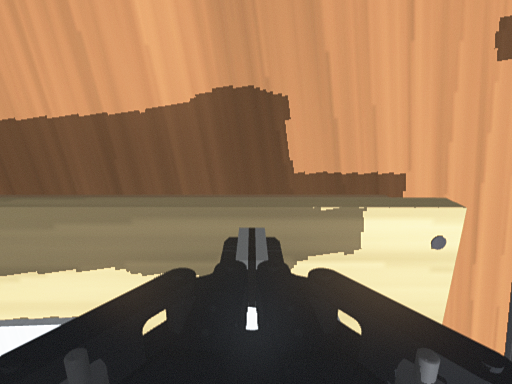

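View pics/s2.png

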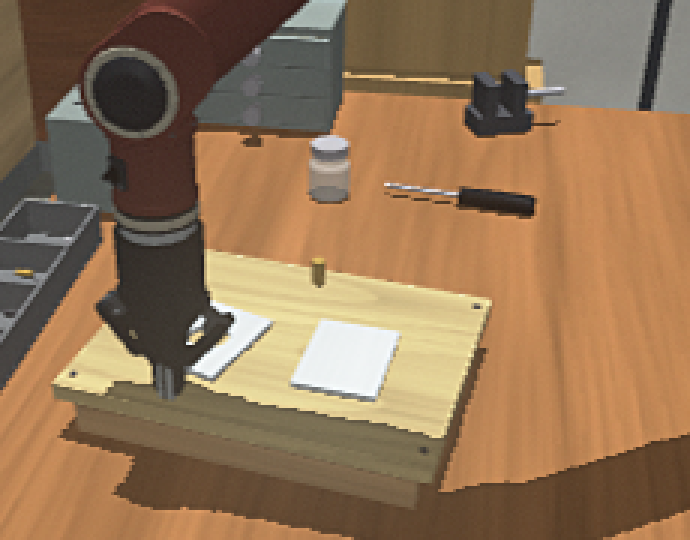

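The fingertips stand on the ledge just behind the plate, and contact at z = 0.0602 confirms the ledge height. I'll raise 2.5 mm and push most of the way.

Run:
```python
from geo import *
env.servo_line(W(-118,69,.0627),speed=.03)
f0=np.array(env.state()["wrist_force"])
for x in (-60,-20,20):
    env.servo_line(W(x,69,.0627),speed=.05)
    s=env.state();print(s["time"],s["position"].round(4) if hasattr(s["position"],"round") else s["position"],np.round(np.array(s["wrist_force"])-f0,2))
env.servo_line(W(8,69,.0627),speed=.06)
env.servo_line(W(8,69,.11),speed=.15)
save(plate("top"),"t3.png",(185,100,330,265),3); save(plate("side",(180,150,345,275)),"s3.png",(170,100,400,280),3)
```

```text
6.575 [0.6368 0.1202 0.0627] [-1.23 -0.13  1.09]
7.525 [0.6307 0.0806 0.0627] [-0.49 -0.58  1.07]
8.475 [0.6247 0.0411 0.0627] [-0.48  0.38  1.21]
top centre [87.  80.4] size [108.5  80.3] ang 1.76 px [279. 175.] xmax 141.9
side centre [83.8 82.7] size [110.8  82.1] ang 2.36 px [250. 194.] xmax 139.8
```

View pics/t3.png

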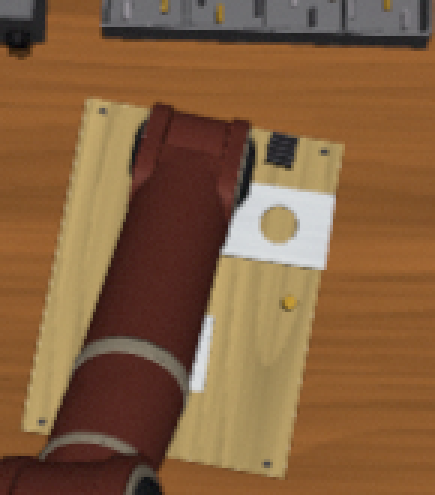

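View pics/s3.png

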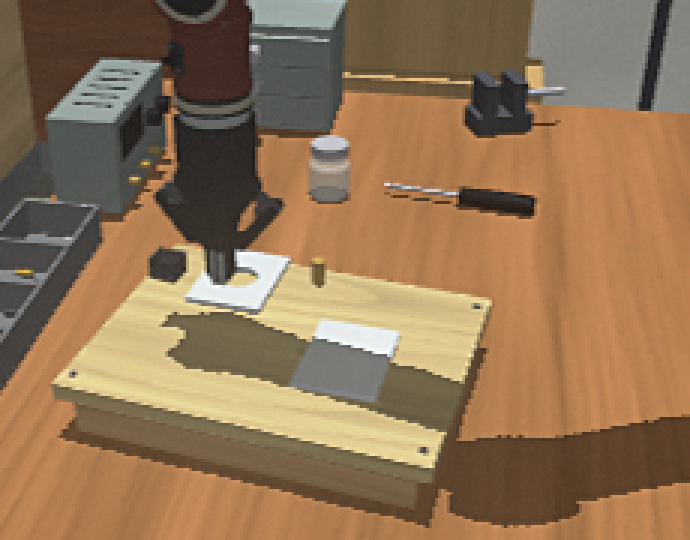

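Plate has gone flat to about (86, 81) with its edge near x = 141, clear of the heat sink by about 20 mm. It drifted about 12 mm sideways, so I'll fit its yaw precisely and re-centre the push. A little arm retreat clears the view.

```bash
cat >> geo.py <<'E'
def edges(n,cx,cy,yaw,hide=(),box=(185,100,345,280)):
    # local line fits to plate outline; approx pose in ledge mm / rad; prints yaw & offset per edge
    im,T=cam(n); hsv=cv2.cvtColor(im["frame"],cv2.COLOR_RGB2HSV)
    m=((hsv[...,1]<40)&(hsv[...,2]>100)).astype(np.uint8); x0,y0,x1,y1=box; mm=np.zeros_like(m);mm[y0:y1,x0:x1]=m[y0:y1,x0:x1]
    k,lab,st,ce=cv2.connectedComponentsWithStats(mm)
    t=proj(im,T,W(cx,cy,.066))[0]; i=1+min(range(k-1),key=lambda j:np.hypot(*(ce[j+1]-t))-(100 if st[j+1,4]>300 else 0))
    cs,_=cv2.findContours((lab==i).astype(np.uint8),cv2.RETR_EXTERNAL,cv2.CHAIN_APPROX_NONE)
    w=(ray(im,T,cs[0][:,0,:],.066)[:,:2]-C)@np.array([LX,LY]).T*1000-[cx,cy]
    c,s=np.cos(yaw),np.sin(yaw); l=w@np.array([[c,-s],[s,c]])
    for nm,a,v in (("lead",0,55),("rear",0,-55),("far",1,40),("near",1,-40)):
        sel=(abs(l[:,a]-v)<7)&(abs(l[:,1-a])<(33,48)[a])
        if sel.sum()>8:
            q=np.polyfit(l[sel,1-a],l[sel,a],1); res=np.std(l[sel,a]-np.polyval(q,l[sel,1-a]))
            print(n,nm,"n",sel.sum(),"yaw deg",round(np.rad2deg(yaw+(np.arctan(q[0])*(-1 if a==0 else 1))),2),"offset",round(q[1]-v,1),"res",round(res,2))
    return im
E
python3 - <<'E'
from geo import *
edges("top",86,81,0); edges("side",86,81,0)
env.servo_line(W(-90,69,.13),speed=.2)
print(env.state()["time"])
save(edges("top",86,81,0),"t4.png",(185,100,330,265),3); save(edges("side",86,81,0),"s4.png",(170,100,400,280),3)
E
```

```text
top lead n 20 yaw deg 2.41 offset -1.3 res 0.87
top rear n 10 yaw deg -2.07 offset 5.5 res 0.85
top far n 28 yaw deg 2.57 offset -1.9 res 1.08
top near n 30 yaw deg 1.62 offset 0.7 res 0.93
side lead n 13 yaw deg -0.5 offset -3.8 res 1.8
side rear n 13 yaw deg 0.96 offset -5.5 res 1.15
side far n 9 yaw deg -0.82 offset -0.7 res 2.02
side near n 15 yaw deg 2.1 offset 1.5 res 0.89
10.1417
top lead n 20 yaw deg 2.41 offset -1.3 res 0.87
top rear n 20 yaw deg 1.39 offset 1.7 res 0.9
top far n 30 yaw deg 2.38 offset -1.9 res 0.94
top near n 30 yaw deg 1.62 offset 0.7 res 0.93
side lead n 16 yaw deg 1.16 offset -4.2 res 1.64
side rear n 13 yaw deg -5.06 offset -4.2 res 2.32
side near n 15 yaw deg 2.1 offset 1.5 res 0.89
```

View pics/t4.png

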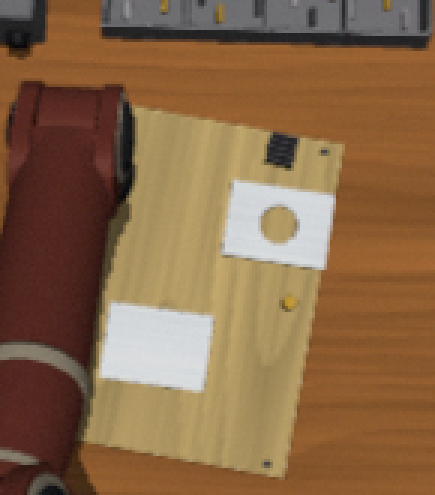

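View pics/s4.png

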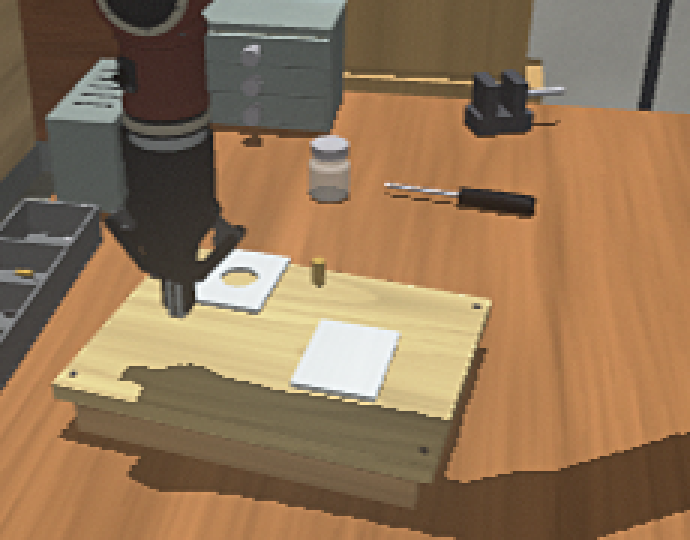

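Clear top view: centre (86, 80.5), yaw about +2° (four edge fits, 1.4 to 2.4°). The blank, spacer and heat sink are unmoved. I'll push again, now centred on the plate.

Run:
```python
from geo import *
env.servo_line(W(5,83,.09),speed=.2)
env.servo_line(W(5,83,.0625),speed=.06)
env.servo_line(W(52,83,.0625),speed=.04)
s=env.state(); M=Q(s["ee_rot"]).as_matrix(); print("tool yaw err deg",np.rad2deg(np.arctan2(M[:2,0]@-LX,M[:2,0]@LY)), ((np.array(s["position"])[:2]-C)@np.array([LX,LY]).T*1000).round(1))
env.servo_line(W(40,83,.0625),speed=.05)
env.servo_line(W(10,83,.11),speed=.15)
env.servo_line(W(-70,75,.13),speed=.2)
print(env.state()["time"])
save(edges("top",118,82,0),"t5.png",(185,100,330,265),3);
```

```text
tool yaw err deg 0.01539908620151702 [52.1 82.9]
14.325
top lead n 21 yaw deg -0.19 offset -2.6 res 0.88
top rear n 20 yaw deg -0.01 offset 0.1 res 0.89
top far n 30 yaw deg -0.7 offset -4.9 res 0.94
top near n 29 yaw deg -0.64 offset -2.5 res 0.92
```

View pics/t5.png

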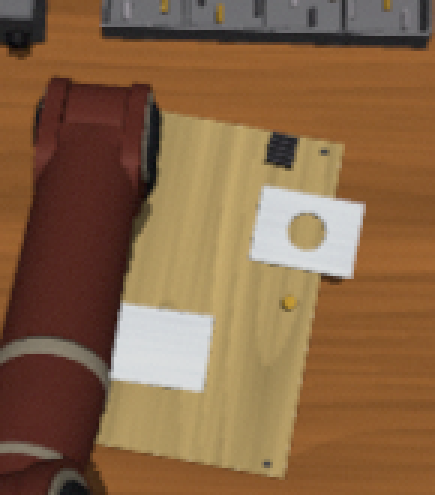

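Yaw is now about -0.4°, centre (116.8, 78.3), overhang 31.8 mm. The final push is 8.2 mm more, centred.

Run:
```python
from geo import *
env.servo_line(W(40,78,.09),speed=.2)
env.servo_line(W(40,78,.0625),speed=.06)
env.servo_line(W(60.2,78,.0625),speed=.03)
s=env.state(); print(((np.array(s["position"])[:2]-C)@np.array([LX,LY]).T*1000).round(1))
env.servo_line(W(48,78,.0625),speed=.05)
env.servo_line(W(20,78,.12),speed=.15)
env.servo_line(W(-80,75,.15),speed=.2)
print(env.state()["time"])
save(edges("top",125,78,0),"t6.png",(185,100,330,265),3); plate("top"); save(plate("side",(180,150,345,275)),"s6.png",(170,100,400,280),3)
```

```text
[60.4 78. ]
18.1833
top lead n 20 yaw deg 0.05 offset -0.7 res 0.93
top rear n 20 yaw deg 0.5 offset 1.6 res 0.89
top far n 30 yaw deg 0.11 offset -0.7 res 0.88
top near n 30 yaw deg -0.23 offset 1.9 res 0.89
top centre [125.5  79.1] size [110.5  80.7] ang 0.2 px [289. 177.] xmax 180.7
top centre [-14.7 -69.8] size [107.2  80.9] ang 2.91 px [237. 215.] xmax 39.7
side centre [123.3  81. ] size [109.4  81.8] ang 0.23 px [254. 187.] xmax 178.2
side centre [-15.8 -67.5] size [107.5  81.6] ang 2.48 px [285. 218.] xmax 39.3
```

View pics/t6.png

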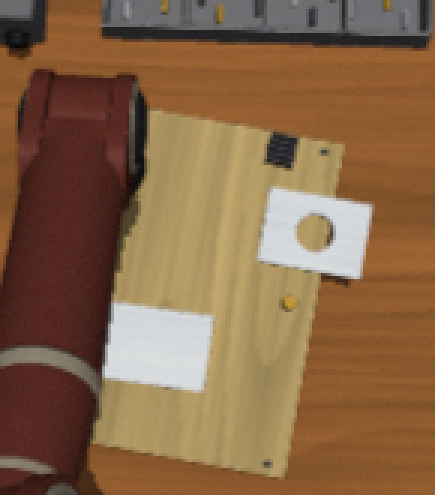

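View pics/s6.png

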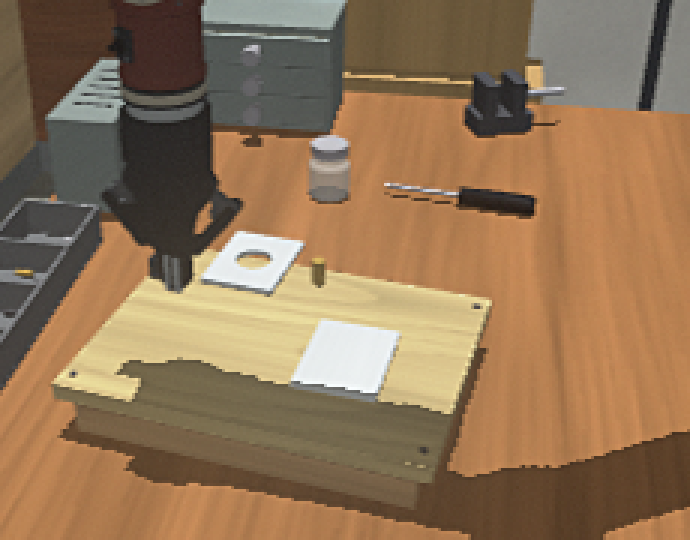

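The final pictures show the plate flat, square to the end, and overhanging by about 40 mm. The arm is clear and the other items haven't moved, so I'm handing in.

Run:
```python
from bench import env
env.job_done(); print(env.state()["time"])
```

```text
the job is handed in; nothing more can be done
the job is handed in; nothing more can be done
```

I pushed the holed plate along the far lane with the shut fingers, in three pushes with a look after each, then drew the arm clear and handed the job in at about 18 s.

- **Overhang:** in the last top view the leading edge sticks out about 40.5 mm. The side camera put it about 2 mm less, within the calibration.
- **Squareness:** the plate is parallel to the ledge end to about 0.2° (single-edge fits from -0.2 to +0.5°).
- **Sideways drift:** the first push moved the plate about 12 mm sideways and turned it about 2° too far. Re-centring the later pushes squared it up. It now lies about 79 mm from the ledge's middle line, clear of the heat sink and spacer.
- **Everything else:** the blank measures within its measurement scatter (the arm hid one edge in the last view). The heat sink, spacer, jar and screwdriver look unmoved in the pictures. I did not check the battery pack and clamp block again at the end, but the arm only passed high above that side.

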